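# Rock the ball sorter's gate over and feed the bearing balls down the other chute

## Task

On the bench stands a bearing-ball sorter whose seesaw gate is tipped towards one of its two trays. Press down the raised yellow thumb plate so that the gate rocks over its pivot and stays tipped fully the other way, and only then push the two waiting steel balls forward off the feed shelf with a fingertip, so that both roll by themselves over the gate and down that other chute into its tray. Do not lift the balls or help them along once they are on the gate, and leave everything else on the bench where it is.

Things in the scene. Friction and masses are not known exactly. Their poses are not given: they have to be found in the camera images.
- sorter: grey T-shaped ball sorter fixed to the bench. Origin on the bench under the middle of the gate's pivot; z up; x is the feed direction (feed shelf to gate, roughly away from the robot); y runs along the gate, +y to the green tray, -y to the blue. The gate feeds two chutes, |y|=101 to 168 mm, ending in the trays
- gate (a joint): tilt of the seesaw gate, rad: +0.3 = fully to green (+y end down), -0.3 = fully to blue; starts at one of these. Aluminium trough 200 mm long (y), 42 wide inside, pivot 75 mm above the bench, red counterweight over the pivot on the +x side, top 144 mm high. Over-centre: it stays at either stop and falls over by itself once past level; under 2 N on a plate moves it
- plate_green (a point): centre of the top face of the yellow thumb plate (54 by 54 mm, 4 thick) at the gate's green end, on the trough's +x side; it moves with the gate: in the sorter's frame about x=50, y=80 mm, about 132 mm above the bench when raised and 85 mm when down
- plate_blue (a point): the same on the thumb plate at the gate's blue end (x=50, y=-80 mm in the sorter's frame)
- ball1_center (a point): centre of the rear steel ball (32 mm diameter, about 0.13 kg), resting against the red stop on the feed shelf, centre 131 mm above the bench
- ball2_center (a point): centre of the front steel ball (32 mm), touching the rear one on its +x side, 13 mm short of the crest; pushing the rear ball along the shelf pushes both, and a ball whose centre has passed the crest rolls on by itself
- feed_crest (a point): middle of the channel floor at the feed shelf's crest (sorter x=-75, y=0, 117.5 mm high). Shelf: dark steel channel 44 mm wide, from x=-135 (floor 114 high) rising to the crest, side rails 5 high; red stop 5 high at x=-131 to -135, nothing behind it. Past the crest a chute with 14 high sides falls to x=-23 (floor 104 high), above the gate's middle
- tray_green (a point): centre of the green tray's floor (sorter y=+222 mm, 10 mm above the bench); tray 120 mm (x) by 115 (y), outer wall 72 high
- tray_blue (a point): centre of the blue tray's floor (sorter y=-222 mm), otherwise like the green one
- socket: bystander: loose steel wrench socket standing on the bench beside the feed shelf on the green side, 28 mm diameter, 38 high; origin under its centre
- bearing: bystander: loose steel bearing ring lying on the bench beside the feed shelf on the blue side, 52 mm outside, 15 high; origin under its centre
- drill: bystander: cordless drill standing on its battery on the right, 205 mm high; origin under its centre
- screwdriver: bystander: screwdriver lying to the right
- wrench: bystander: wrench lying to the left
- oil_bottle: bystander: blue bottle standing to the left, 60 mm diameter, 160 high; origin under its centre
- mug: bystander: white mug near on the left, 80 mm diameter, 95 high; origin under its centre
- ball1: the rear ball itself (same as ball1_center, for contact)
- ball2: the front ball itself
Not all that is in view belongs to the job. Leave any purple or turquoise look-alike of the ball2 alone.

How it is judged:
By the outcome, as a careful person would: the job done as asked, in the order asked, and still so for the second after the job is handed in, with the robot touching nothing.
It also fails if it takes over 51 s, if anything falls off the work surface, if the arm or the gripper's body presses on something with over 40 N, if the wrist force passes 120 N, or if a joint passes its speed limit or range.

## Robot

A 6-joint arm with a two-finger parallel gripper is mounted at the origin on the work surface. World frame = base frame: x ahead of the robot, y to its left, z up, the work surface at z = 0. Lengths are in m, angles in rad, forces in N, time in s.
With the tool pointing down it reaches from about 0.425 to 0.95 m from the base axis. Payload 3.5 kg.
Tool frame: the origin (TCP) lies at the very end of the fingers, on their centre line; the grasp point (between the pads) lies 19 mm behind it (ctrl.grip_point_offset is the distance from the TCP to the grasp point, in m); z points along the fingers, y is the line along which they close (so a half turn about z gives the same grasp; the last joint's range is limited). The gripper opens to 85 mm and grips with 20 to 120 N. Pads are 22 mm wide; open, the fingers measure 114 mm over their backs; the gripper's body (76 mm by 85 mm) begins 54 mm behind the grasp point. The pads swing forward as they close: fully open they stand 13 mm farther back than shut.
Start: joints at [1.141, 0.286, 1.577, -0, 1.279, -0.15], TCP at [0.186, 0.649, 0.231] pointing down, gripper open.
Joint ranges: [-2.77, 2.77], [-0.9, 2.22], [0.21, 2.48], [-1.53, 4.67], [0.24, 2.81], [-2.84, 2.84]. Speed limits (rad/s): [2.79, 2.79, 3.14, 3.14, 3.14, 3.14].

## Interface

Orientations are given as a unit quaternion [x, y, z, w].
In Python, from plant import ctrl gives the robot as it stands. The module is installed in compiled form; this text tells all that it offers.
- The arm moves only by the shell command python3 -m pendant 'ROWS' [OPENING] [FORCE]. ROWS is JSON, a list of rows, each an object of numbers: "dx", "dy", "dz": the shift along the tool's x, y, z in cm; "twist": the turn about the tool's z in degrees. A call has 1 to 10 rows; each row is the pose to reach, as a shift and turn from the pose commanded when the call began, along the tool's axes at that moment; what a row does not reach only later rows make up. A row lasts 1/8 s, in which the tool goes at most 62.5 mm and 10.7 degrees, less where a joint would pass 70% of its speed; a pose out of reach is approached as far as the arm can. A call with a gripper value outside its range is refused whole. OPENING is the opening in per cent of the stroke, from 0 (shut) to 100 (fully open), set as the call begins (- or left out, the last holds). The fingers move at their own pace and stop on an object; FORCE is the grip in N (left out, the last holds). Time passes only in rows, so rows that repeat a pose let the fingers close. It gives the time, the measured TCP pose, the force, the opening and the grip force at its end, in the units of the state.
- ctrl.get_state(): the state, without advancing time (a new reading comes with each control period).
- ctrl.read_camera(name): name is "side" or "top" or "wrist"; returns a dict with "img" (480x640x3 uint8, red, green, blue), "depth" (480x640 float32, m along the optical axis (not along the pixel's ray), 0 where there is no reading), "camera_matrix" (3x3 intrinsics, pixels), "distortion" ([k1, k2, p1, p2, k3] as OpenCV has them; the pictures are not rectified), "xyz" and "rotation" of the camera in the world; the wrist camera has in their place "tool_from_camera" (4x4, takes a point from camera to tool coordinates, whose origin is the TCP and whose axes are the flange's). Camera axes: x right, y up, looking along -z (the intrinsics and any distortion apply to the point x, -y, -z); pixel columns grow to the right and rows downward; lengths in m; the calibration is good to about 2 mm. A picture is of the moment at which its call begins: read the wrist's pose just before it.
- ctrl.sign_off(): hands the job in; it is judged then, once.
The state is a dict: "time": time; "qpos": joint angles; "dq": joint speeds; "joint_efforts": joint torques, N m; "eef_pos": TCP position; "tcp_rot": TCP orientation; "contact_force": force on the tool from outside, world axes, zero at the start; "wrist_torque": the same for the moment, N m; "opening": opening from 0.0 (shut) to 1.0 (fully open); "finger_force": force on a finger pad.
Only numpy, scipy, OpenCV 4.12 (cv2) and the standard library are available. Lean on these libraries where they do the work, as an engineer would, in place of code of your own. Each camera call takes 0.05 s, during which the arm holds its last target. There are 200 camera calls.

## Working session

There is one attempt and no reset: what is moved stays moved. The work goes in short steps, Python scripts to look and compute and a shell command to move; the robot and the scene stay as the last step left them, time stands still between calls to the robot, and variables do not carry over. Pictures are saved under pics/ and viewed, at most 10 in all, crops included, and the job is handed in when it is done.

```bash
mkdir -p pics; cat > h.py <<'E'
import numpy as np, cv2, pickle
from plant import ctrl
from scipy.spatial.transform import Rotation as R
def cam(n):
    s=ctrl.get_state(); c=ctrl.read_camera(n); c={k:(np.array(v) if k not in('name',) else v) for k,v in c.items()}
    if n=='wrist':
        T=np.eye(4);T[:3,:3]=R.from_quat(s['tcp_rot']).as_matrix();T[:3,3]=s['eef_pos']
        M=T@c['tool_from_camera']; c['P']=M[:3,3];c['Rm']=M[:3,:3]
    else:
        r=c['rotation']; c['Rm']=r if r.shape==(3,3) else R.from_quat(r).as_matrix(); c['P']=c['xyz']
    return c
def ray(c,u,v):
    p=cv2.undistortPoints(np.array([[[u,v]]],float),c['camera_matrix'],c['distortion'])[0,0]
    return c['Rm']@np.array([p[0],-p[1],-1.])
def onz(c,u,v,z):
    d=ray(c,u,v); return c['P']+d*(z-c['P'][2])/d[2]
def dep(c,u,v):
    return c['P']+ray(c,u,v)*c['depth'][int(round(v)),int(round(u))]
def px(c,X):
    q=c['Rm'].T@(np.array(X)-c['P']); q=q*[1,-1,-1]
    return cv2.projectPoints(q.reshape(1,1,3),np.zeros(3),np.zeros(3),c['camera_matrix'],c['distortion'])[0].ravel()
E
python3 - <<'E'
from h import *
for n in('top','side'):
    c=cam(n); pickle.dump(c,open(n+'.pkl','wb')); cv2.imwrite(f'pics/{n}0.png',c['img'][...,::-1]); print(n,c['P'],c['Rm'].round(2).tolist())
print(ctrl.get_state())
E
```

```text
top [ 0.11511988 -0.01573092  1.61559235] [[-0.09, 0.97, -0.23], [-1.0, -0.08, 0.02], [0.0, 0.23, 0.97]]
side [0.41680557 0.87732479 1.01727504] [[-1.0, 0.01, -0.03], [-0.03, -0.71, 0.7], [-0.02, 0.7, 0.71]]
{'time': 0.1, 'qpos': array([ 1.14097037e+00,  2.87116601e-01,  1.57804267e+00,  2.00395975e-05,
        1.27862078e+00, -1.50012739e-01]), 'dq': array([ 0.00132074, -0.00121629, -0.00336641,  0.00023761,  0.00059863,
        0.00041842]), 'joint_efforts': array([ 7.03816841e-04, -4.07296586e+01, -2.93697363e+01, -1.53289088e-04,
        3.44642074e-03, -9.07711986e-07]), 'eef_pos': array([0.18613992, 0.64819998, 0.23005262]), 'tcp_rot': array([ 1.39453421e-01,  9.90228028e-01, -1.04531306e-03, -3.21852699e-04]), 'contact_force': array([ 0.00324375,  0.33163691, -0.18582538]), 'wrist_torque': array([-0.0320532 ,  0.00966544,  0.00317412]), 'finger_force': 0.0, 'opening': 0.9970775380058634}
```

View pics/top0.png

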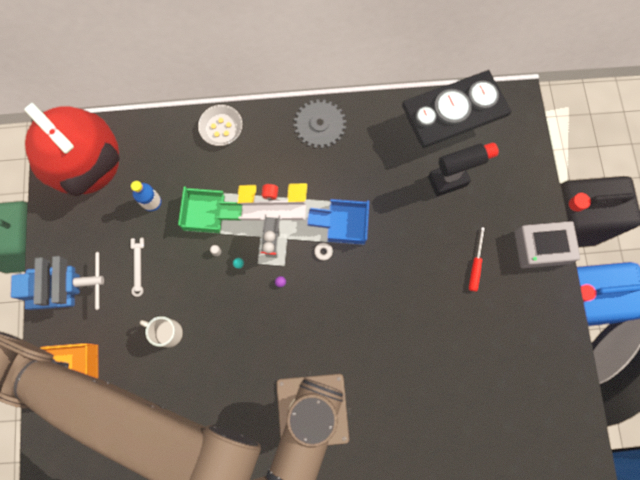

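View pics/side0.png

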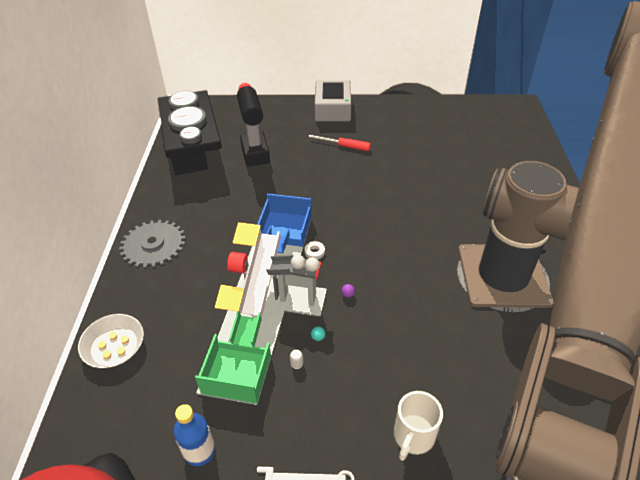

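The top view shows the sorter with the green tray at about (202,210), blue tray at (349,221), yellow plates at (247,194) and (297,192), balls at about (269,237) and (268,249), socket at (215,251) and bearing at (323,252). The side view shows the plates at (229,298) and (247,234), with the balls at (298,262) and (312,265). The purple and turquoise balls lie loose on the bench.

```bash
python3 - <<'E'
from h import *
C={n:pickle.load(open(n+'.pkl','rb')) for n in('top','side')}
def blobs(n,lo,hi,box,mn=15):
    c=C[n];h=cv2.cvtColor(c['img'],cv2.COLOR_RGB2HSV);m=cv2.inRange(h,lo,hi)
    k=np.zeros_like(m);x0,y0,x1,y1=box;k[y0:y1,x0:x1]=1;m=m*k
    N,L,S,G=cv2.connectedComponentsWithStats(m)
    out=[]
    for i in range(1,N):
        if S[i,4]>=mn:
            vs,us=np.where(cv2.erode((L==i).astype(np.uint8),np.ones((3,3)))>0)
            P=np.array([dep(c,u,v) for u,v in zip(us,vs)])
            out.append((G[i],S[i,4],np.median(P,0) if len(P) else None))
            print(n,G[i].round(1),S[i,4],P.mean(0).round(4) if len(P) else None)
    return out
print('yellow');
t=blobs('top',(22,120,120),(34,255,255),(225,170,320,215)); s=blobs('side',(22,120,120),(34,255,255),(205,215,265,315))
print('red'); blobs('top',(0,150,80),(8,255,255),(240,170,300,270),5); blobs('side',(0,150,80),(8,255,255),(215,215,335,300),5)
print('green/blue')
blobs('top',(50,120,60),(75,255,255),(170,180,250,240),200); blobs('top',(105,120,60),(122,255,255),(300,190,380,250),200)
print('balls'); blobs('top',(0,0,150),(180,60,255),(255,225,285,262),5); blobs('side',(0,0,150),(180,60,255),(285,250,325,275),5)
print('shelf depths')
for n,u,v in (('top',269,237),('top',268,249),('side',298,262),('side',312,265)): print(n,dep(C[n],u,v).round(4))
for n,b in (('top',(235,180,315,275)),('side',(200,200,340,310))):
    x0,y0,x1,y1=b; cv2.imwrite(f'pics/{n}crop.png',cv2.resize(C[n]['img'][y0:y1,x0:x1,::-1],None,fx=5,fy=5,interpolation=cv2.INTER_CUBIC))
E
```

```text
yellow
top [297.  191.8] 358 [ 0.6085 -0.0079  0.1576]
top [246.3 193.1] 309 [0.6355 0.142  0.1035]
side [246.3 233.8] 459 [ 0.614  -0.003   0.1326]
side [229.1 297.7] 550 [0.6392 0.1478 0.0875]
red
top [269.5 190.7] 199 [0.6258 0.071  0.1374]
top [272.2 253.4] 9 None
side [236.6 262.1] 343 [0.6259 0.0844 0.1316]
side [319.8 262.7] 6 None
side [317.  273.2] 26 None
green/blue
top [204.8 209.9] 1949 [0.6169 0.2817 0.0306]
top [343.2 220.5] 1953 [ 0.5484 -0.1419  0.0279]
balls
top [271.4 243. ] 761 [0.4898 0.0785 0.0507]
side [304.7 258.8] 529 [0.4779 0.0409 0.0993]
shelf depths
top [0.4853 0.0809 0.1487]
top [0.4525 0.0864 0.1425]
side [0.4899 0.09   0.1421]
side [0.4168 0.8773 1.0173]
```

View pics/topcrop.png

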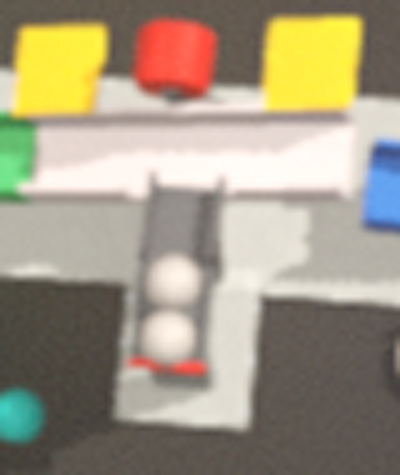

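View pics/sidecrop.png

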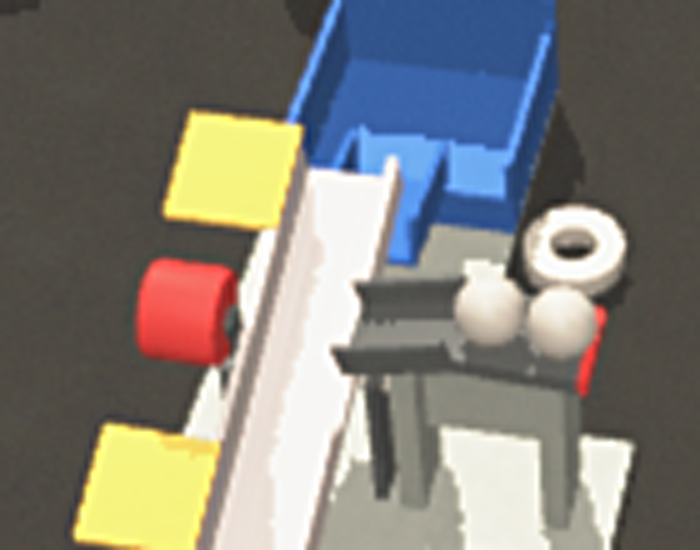

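The crops show the blue plate (right or far) raised and the green one down, so the gate is tipped to green and I press plate_blue. Ball pixels in the top view: front (269.6,236), rear (268.6,247.4). In the side view: front (297.6,262.2), rear (312,264.4).

```bash
cat >> h.py <<'E'
def tri(c1,p1,c2,p2):
    A=[];b=[]
    for c,p in((c1,p1),(c2,p2)):
        d=ray(c,*p);d/=np.linalg.norm(d);M=np.eye(3)-np.outer(d,d);A.append(M);b.append(M@c['P'])
    return np.linalg.lstsq(np.vstack(A),np.hstack(b),rcond=None)[0]
E
python3 - <<'E'
from h import *
t,s=[pickle.load(open(n+'.pkl','rb')) for n in('top','side')]
D=dict(front=((269.6,236),(297.6,262.2),.131),rear=((268.6,247.4),(312,264.4),.131),pblue=((297,191.8),(246.3,233.8),.132),pgreen=((246.3,193.1),(229.1,297.7),.085))
P={}
for k,(a,b,z) in D.items():
    x,y=onz(t,*a,z),onz(s,*b,z); P[k]=(x+y)/2
    print(k,'tri',tri(t,a,s,b).round(4),'top',x.round(4),'side',y.round(4))
# fit sorter frame
L=dict(front=(-88,0),rear=(-120,0),pblue=(50,-80),pgreen=(50,80))
A=np.array([L[k] for k in D])/1000.;B=np.array([P[k][:2] for k in D])
ac,bc=A.mean(0),B.mean(0);U,_,V=np.linalg.svd((A-ac).T@(B-bc));Rm=(U@V).T
o=bc-Rm@ac;print('origin',o,'yaw',np.degrees(np.arctan2(Rm[1,0],Rm[0,0])));print((A@Rm.T+o-B).round(4))
S=ctrl.get_state();T=R.from_quat(S['tcp_rot']).as_matrix();print(T.round(3))
E
```

```text
front tri [0.4921 0.0803 0.1308] top [0.4925 0.0802 0.131 ] side [0.4917 0.0806 0.131 ]
rear tri [0.46   0.0853 0.1294] top [0.4596 0.0852 0.131 ] side [0.4599 0.0867 0.131 ]
pblue tri [ 0.6165 -0.0075  0.1302] top [ 0.6171 -0.0076  0.132 ] side [ 0.6149 -0.0052  0.132 ]
pgreen tri [0.6413 0.1441 0.0838] top [0.6419 0.1439 0.085 ] side [0.6401 0.1454 0.085 ]
origin [0.57902472 0.0729832 ] yaw -6.720150859199723
[[-0.0005  0.0029]
 [ 0.0001  0.0011]
 [ 0.0033 -0.0059]
 [-0.003   0.002 ]]
[[-0.961  0.276 -0.001]
 [ 0.276  0.961 -0.002]
 [ 0.    -0.002 -1.   ]]
```

Blue plate raised, so the target is the blue tray. The sorter frame is at about (0.579, 0.066) with yaw about -9.5°. Next I move above the blue plate with the gripper shut, aligning the tool's y with the sorter's y.

```bash
cat >> h.py <<'E'
O=np.array([.579,.066]); yaw=np.radians(-9.5)
def go(sx,sy,z):
    """shift in tool cm to reach sorter (mm) point"""
    s=ctrl.get_state();T=R.from_quat(s['tcp_rot']).as_matrix()
    c,n=np.cos(yaw),np.sin(yaw);w=np.array([[c,-n],[n,c]])
    g=np.r_[O+w@np.array([sx,sy])/1000,z]
    cur=w.T@(s['eef_pos'][:2]-O)*1000
    ang=np.degrees(np.arctan2(T[0,1]*-1,T[1,1]))  # tool y heading vs world y
    print('t',round(s['time'],2),'sorter xy',cur.round(1),'z',round(s['eef_pos'][2],4),'F',s['contact_force'].round(1),'->',(T.T@(g-s['eef_pos'])*100).round(2),'twist',round(ang-np.degrees(yaw),2))
E
python3 -c "
from h import *
go(52,-72,.2)"
python3 -m pendant '[{"dx":-12,"dy":-10.3,"dz":0},{"dx":-12,"dy":-10.3,"dz":0},{"dx":-24,"dy":-20.6,"dz":0},{"dx":-24,"dy":-20.6,"dz":0},{"dx":-36,"dy":-31,"dz":0},{"dx":-36,"dy":-31,"dz":0},{"dx":-48,"dy":-41.4,"dz":0},{"dx":-48,"dy":-41.4,"dz":0},{"dx":-54,"dy":-46.6,"dz":0},{"dx":-54,"dy":-46.6,"dz":0}]' 0
python3 -c "
from h import *
go(52,-72,.2)"
```

```text
t 0.1 sorter xy [-483.6  509.4] z 0.2301 F [ 0.   0.3 -0.2] -> [-59.82 -51.66   3.1 ] twist -6.53
t 0.1 sorter xy [-483.6  509.4] z 0.2301 F [ 0.   0.3 -0.2] -> [-59.82 -51.66   3.1 ] twist -6.53$[0]: bad value
```

```bash
python3 -m pendant '[{"dx":-4.5,"dy":-4,"dz":0,"twist":-6.5}]' 0 20
python3 -c "
from h import *
go(52,-72,.2)"
```

```text
time: 0.22
eef_pos: [0.2173, 0.5987, 0.23]
tcp_rot: [0.079, 0.997, -0.0, -0.0]
contact_force: [1.2, 0.0, -0.1]
opening: 0.818
finger_force: 0.0
t 0.23 sorter xy [-444.7  465.7] z 0.23 F [ 1.2  0.  -0.1] -> [-49.3  -54.11   3.01] twist 0.39
```

```bash
python3 -m pendant '[{"dx":-4,"dy":-4.4},{"dx":-8,"dy":-8.8},{"dx":-12,"dy":-13.2},{"dx":-16,"dy":-17.6},{"dx":-20,"dy":-22},{"dx":-24,"dy":-26.4},{"dx":-28,"dy":-30.8},{"dx":-32,"dy":-35.2},{"dx":-36,"dy":-39.6},{"dx":-40,"dy":-44}]' 0
python3 -c "
from h import *
go(52,-72,.2)"
```

```text
t 0.23 sorter xy [-444.7  465.7] z 0.23 F [ 1.2  0.  -0.1] -> [-49.3  -54.11   3.01] twist 0.39$[0]: bad value
```

```bash
python3 -m pendant '[{"dx":-4,"dy":-4.4,"dz":0,"twist":0},{"dx":-8,"dy":-8.8,"dz":0,"twist":0},{"dx":-12,"dy":-13.2,"dz":0,"twist":0},{"dx":-16,"dy":-17.6,"dz":0,"twist":0},{"dx":-20,"dy":-22,"dz":0,"twist":0},{"dx":-24,"dy":-26.4,"dz":0,"twist":0},{"dx":-28,"dy":-30.8,"dz":0,"twist":0},{"dx":-32,"dy":-35.2,"dz":0,"twist":0},{"dx":-36,"dy":-39.6,"dz":0,"twist":0},{"dx":-40,"dy":-44,"dz":0,"twist":0}]' 0
python3 -c "
from h import *
go(52,-72,.2)"
```

```text
time: 1.48
eef_pos: [0.5407, 0.0959, 0.231]
tcp_rot: [0.083, 0.997, 0.0, -0.0]
contact_force: [0.1, 0.2, -0.4]
opening: 0.002
finger_force: 0.0
t 1.48 sorter xy [-42.7  23.2] z 0.231 F [ 0.1  0.2 -0.4] -> [-9.48 -9.51  3.09] twist -0.04
```

All four keys are required. Next, on to the hover over the plate, then a wrist image to check from near.

```bash
python3 -m pendant '[{"dx":-3.2,"dy":-3.2,"dz":0,"twist":0},{"dx":-6.4,"dy":-6.4,"dz":0.5,"twist":0},{"dx":-9.5,"dy":-9.5,"dz":2,"twist":0},{"dx":-9.5,"dy":-9.5,"dz":3.1,"twist":0},{"dx":-9.5,"dy":-9.5,"dz":3.1,"twist":0}]' 0
python3 - <<'E'
from h import *
go(54,-74,.15)
c=cam('wrist'); im=c['img'].copy()
w=np.array([[np.cos(yaw),-np.sin(yaw)],[np.sin(yaw),np.cos(yaw)]])
for p in((50,-67,132),(23,-41,132),(77,-41,132),(77,-93,132),(23,-93,132),(-120,0,131),(-88,0,131)):
    X=np.r_[O+w@np.array(p[:2])/1000,p[2]/1000]; u=px(c,X)
    cv2.circle(im,tuple(int(round(a)) for a in u),3,(255,0,255),-1); print(p,u.round())
s=ctrl.get_state(); u=px(c,s['eef_pos']); print('tcp',u)
cv2.imwrite('pics/w1.png',im[...,::-1])
E
```

```text
time: 2.1
eef_pos: [0.6168, -0.0113, 0.1982]
tcp_rot: [0.083, 0.997, 0.0, -0.002]
contact_force: [-0.3, -0.3, 0.2]
opening: 0.003
finger_force: 0.0
t 2.1 sorter xy [ 50.1 -70. ] z 0.1982 F [-0.3 -0.3  0.2] -> [-0.42 -0.4   4.82] twist -0.05
(50, -67, 132) [326. 261.]
(23, -41, 132) [374. 213.]
(77, -41, 132) [371. 304.]
(77, -93, 132) [281. 305.]
(23, -93, 132) [277. 213.]
(-120, 0, 131) [ 477. -100.]
(-88, 0, 131) [470. -20.]
tcp [321.55438335 320.40777834]
```

View pics/w1.png

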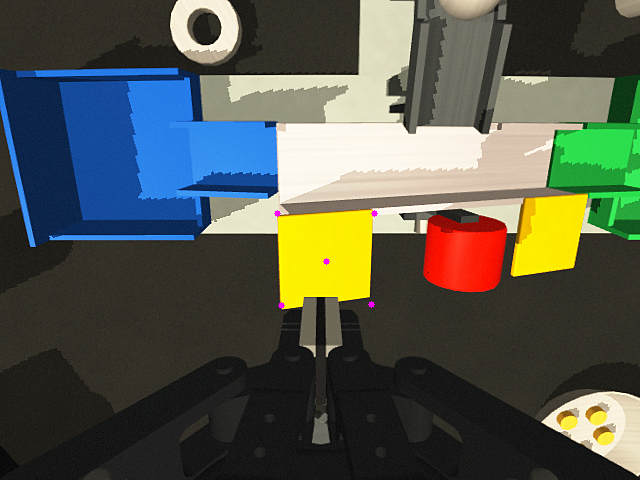

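The wrist view confirms the fit: the projected blue plate corners, about (277–374, 213–305), match the yellow plate to 1–2 mm. Pressing now.

```bash
python3 -m pendant '[{"dx":0,"dy":-0.4,"dz":2.5,"twist":0},{"dx":0,"dy":-0.4,"dz":5,"twist":0},{"dx":0,"dy":-0.4,"dz":5.8,"twist":0},{"dx":0,"dy":-0.4,"dz":6.4,"twist":0},{"dx":0,"dy":-0.4,"dz":7,"twist":0},{"dx":0,"dy":-0.4,"dz":7.6,"twist":0},{"dx":0,"dy":-0.4,"dz":8.2,"twist":0},{"dx":0,"dy":-0.4,"dz":8.8,"twist":0}]' 0
python3 -m pendant '[{"dx":0,"dy":0,"dz":0.5,"twist":0},{"dx":0,"dy":0,"dz":1,"twist":0},{"dx":0,"dy":0,"dz":1.3,"twist":0},{"dx":0,"dy":0,"dz":1.3,"twist":0}]' 0
```

```text
time: 3.15
eef_pos: [0.6175, -0.0157, 0.112]
tcp_rot: [0.083, 0.997, 0.0, -0.0]
contact_force: [0.2, 0.2, 0.7]
opening: -0.001
finger_force: 0.1
time: 3.65
eef_pos: [0.6173, -0.0156, 0.099]
tcp_rot: [0.083, 0.997, 0.0, -0.0]
contact_force: [0.4, 0.4, -1.1]
opening: -0.002
finger_force: 0.0
```

```bash
python3 -m pendant '[{"dx":0,"dy":0,"dz":-1.5,"twist":0},{"dx":0,"dy":0,"dz":-5,"twist":0},{"dx":0,"dy":0,"dz":-10,"twist":0},{"dx":3,"dy":1,"dz":-11,"twist":0},{"dx":7,"dy":2.5,"dz":-11,"twist":0},{"dx":11,"dy":4,"dz":-11,"twist":0},{"dx":15,"dy":5.5,"dz":-11,"twist":0},{"dx":18,"dy":6.5,"dz":-11,"twist":0},{"dx":20,"dy":7.4,"dz":-11,"twist":0},{"dx":20,"dy":7.4,"dz":-11,"twist":0}]' 0
python3 - <<'E'
from h import *
go(-154,0,.15)
c=cam('wrist'); d=cam('side')
cv2.imwrite('pics/w2.png',np.hstack([cv2.resize(c['img'],(400,300)),cv2.resize(d['img'][200:350,200:400],(400,300))])[...,::-1])
s=ctrl.get_state(); print(px(c,s['eef_pos']))
# plate heights
h=cv2.cvtColor(d['img'],cv2.COLOR_RGB2HSV);m=cv2.inRange(h,(22,120,120),(34,255,255));m[:215]=0;m[315:]=0;m[:,:205]=0;m[:,265:]=0
N,L,S,G=cv2.connectedComponentsWithStats(m)
for i in range(1,N):
    if S[i,4]>50:
        vs,us=np.where(cv2.erode((L==i).astype(np.uint8),np.ones((5,5)))>0); print(G[i].round(1),S[i,4],np.median([dep(d,u,v) for u,v in zip(us,vs)],0).round(4))
E
```

```text
time: 4.9
eef_pos: [0.4322, 0.091, 0.2108]
tcp_rot: [0.082, 0.997, 0.0, 0.001]
contact_force: [0.3, -0.6, 0.1]
opening: -0.002
finger_force: 0.0
t 4.9 sorter xy [-148.9    0.5] z 0.2108 F [ 0.3 -0.6  0.1] -> [ 0.52 -0.05  6.08] twist 0.06
[319.00658204 320.79693126]
[252.1 241.4] 203 [ 0.6015 -0.0245  0.0844]
[229.1 277. ] 330 [0.6301 0.1315 0.1342]
```

View pics/w2.png

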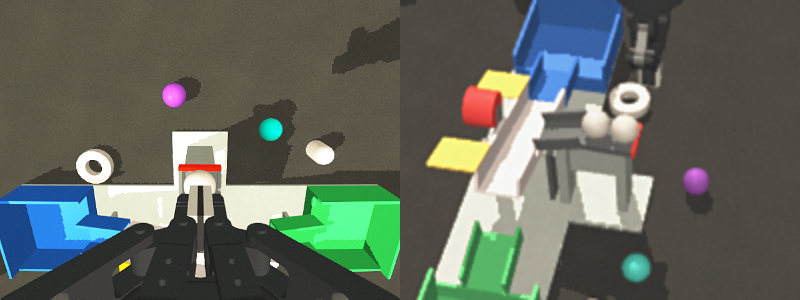

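The side crop shows the gate rocked to blue (blue plate z 0.084, green 0.134) with both balls still on the shelf against the stop. In the wrist half, the rear ball is at (200,180) and the red stop at (200,168). I'll check the stop's position, then step back and lower.

```bash
python3 -m pendant '[{"dx":0.4,"dy":0,"dz":0,"twist":0},{"dx":0.8,"dy":0,"dz":2,"twist":0},{"dx":0.8,"dy":0,"dz":3,"twist":0},{"dx":0.8,"dy":0,"dz":3,"twist":0}]' 0
python3 - <<'E'
from h import *
go(-156,0,.126)
c=cam('wrist');h=cv2.cvtColor(c['img'],cv2.COLOR_RGB2HSV);m=cv2.inRange(h,(0,150,80),(8,255,255));m[:,:230]=0;m[:,410:]=0
N,L,S,G=cv2.connectedComponentsWithStats(m)
w=np.array([[np.cos(yaw),-np.sin(yaw)],[np.sin(yaw),np.cos(yaw)]])
for i in range(1,N):
    if S[i,4]>30:
        x,y,W,H,_=S[i]
        print(S[i],'top-edge mid',(w.T@(onz(c,x+W/2,y,.119)[:2]-O)*1000).round(1),'corners',(w.T@(onz(c,x,y,.119)[:2]-O)*1000).round(1),(w.T@(onz(c,x+W,y,.119)[:2]-O)*1000).round(1))
E
```

```text
time: 5.5
eef_pos: [0.4243, 0.0915, 0.1784]
tcp_rot: [0.083, 0.997, -0.0, -0.001]
contact_force: [-0.9, -0.8, 0.4]
opening: -0.001
finger_force: 0.0
t 5.5 sorter xy [-156.8   -0.3] z 0.1784 F [-0.9 -0.8  0.4] -> [-0.1   0.04  5.24] twist -0.06
[282 296  79  14 600] top-edge mid [-138.4    0.3] corners [-138.4  -21.7] [-138.3   22.2]
```

```bash
python3 -m pendant '[{"dx":0,"dy":0,"dz":2.5,"twist":0},{"dx":0,"dy":0,"dz":4.5,"twist":0},{"dx":0,"dy":0,"dz":5.2,"twist":0},{"dx":0,"dy":0,"dz":5.2,"twist":0}]' 0
python3 -m pendant '[{"dx":-0.6,"dy":0,"dz":0,"twist":0},{"dx":-1.2,"dy":0,"dz":0,"twist":0},{"dx":-1.8,"dy":0,"dz":0,"twist":0},{"dx":-2.4,"dy":0,"dz":0,"twist":0}]' 0
python3 - <<'E'
from h import *
go(-97,0,.127)
d=cam('side'); cv2.imwrite('pics/s3.png',cv2.resize(d['img'][200:350,200:400],(800,600))[...,::-1])
E
```

```text
time: 6.05
eef_pos: [0.4249, 0.0917, 0.1276]
tcp_rot: [0.083, 0.997, 0.0, 0.0]
contact_force: [-0.0, 0.1, -0.2]
opening: 0.002
finger_force: 0.0
time: 6.55
eef_pos: [0.4486, 0.0878, 0.1275]
tcp_rot: [0.083, 0.997, 0.0, -0.0]
contact_force: [-2.5, -0.1, 1.9]
opening: 0.003
finger_force: 1.0
t 6.55 sorter xy [-1.322e+02 -1.000e-01] z 0.1275 F [-2.5 -0.1  1.9] -> [-3.52  0.01  0.05] twist -0.03
```

View pics/s3.png

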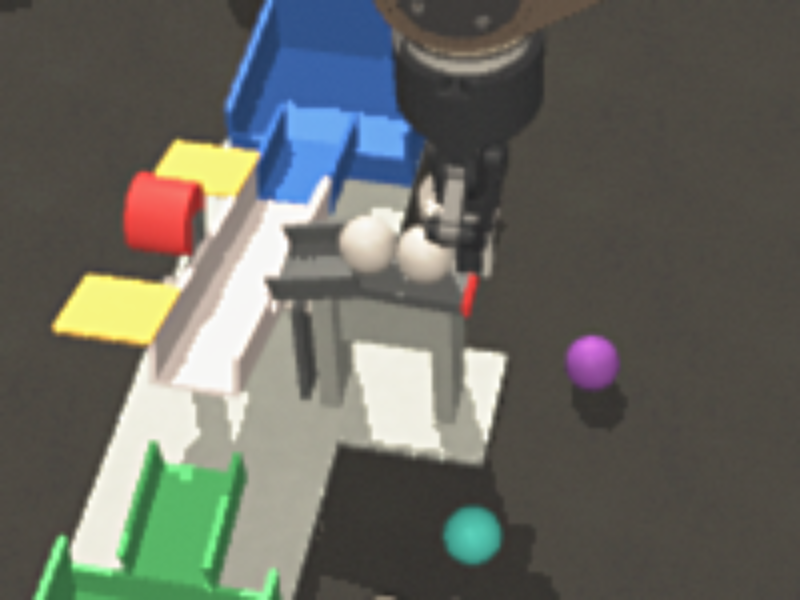

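The side crop shows the fingertip behind the rear ball at (425,250), with both balls moving forward and the front one at (368,243) near the crest. Continuing the push.

```bash
python3 -m pendant '[{"dx":-0.4,"dy":0,"dz":0,"twist":0},{"dx":-0.8,"dy":0,"dz":0,"twist":0},{"dx":-1.2,"dy":0,"dz":0,"twist":0},{"dx":-1.6,"dy":0,"dz":0,"twist":0},{"dx":-2,"dy":0,"dz":0,"twist":0},{"dx":-2.4,"dy":0,"dz":0,"twist":0},{"dx":-2.8,"dy":0,"dz":0,"twist":0},{"dx":-3.2,"dy":0,"dz":0,"twist":0},{"dx":-3.5,"dy":0,"dz":0,"twist":0},{"dx":-3.5,"dy":0,"dz":0,"twist":0}]' 0
python3 -m pendant '[{"dx":0,"dy":0,"dz":0,"twist":0},{"dx":0,"dy":0,"dz":-0.5,"twist":0},{"dx":0,"dy":0,"dz":-3,"twist":0},{"dx":0,"dy":0,"dz":-7,"twist":0},{"dx":3,"dy":0,"dz":-11,"twist":0},{"dx":5,"dy":0,"dz":-14,"twist":0},{"dx":5,"dy":0,"dz":-16,"twist":0},{"dx":5,"dy":0,"dz":-16,"twist":0}]' 0
python3 - <<'E'
from h import *
d=cam('side'); t=cam('top'); cv2.imwrite('pics/s4.png',np.hstack([cv2.resize(d['img'][180:400,190:410],(400,400)),cv2.resize(t['img'][160:300,160:400],(400,400))])[...,::-1])
E
```

```text
time: 7.85
eef_pos: [0.4831, 0.0819, 0.1274]
tcp_rot: [0.083, 0.997, -0.0, 0.0]
contact_force: [0.8, 0.4, 0.2]
opening: 0.002
finger_force: 0.0
time: 8.85
eef_pos: [0.4343, 0.0903, 0.2897]
tcp_rot: [0.083, 0.997, 0.0, 0.003]
contact_force: [0.3, 0.3, -0.4]
opening: 0.002
finger_force: 0.0
```

View pics/s4.png

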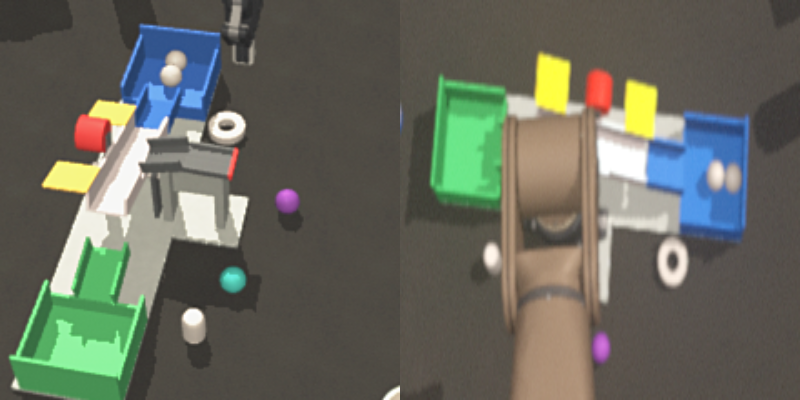

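Both views show the two balls in the blue tray, at (175,65) in the side view and (722,177) in the top view. The gate is still tipped to blue, the bystanders haven't moved and the arm is clear. I'll let things settle briefly, then hand in.

```bash
python3 -m pendant '[{"dx":0,"dy":0,"dz":0,"twist":0},{"dx":0,"dy":0,"dz":0,"twist":0},{"dx":0,"dy":0,"dz":0,"twist":0},{"dx":0,"dy":0,"dz":0,"twist":0},{"dx":0,"dy":0,"dz":0,"twist":0},{"dx":0,"dy":0,"dz":0,"twist":0},{"dx":0,"dy":0,"dz":0,"twist":0},{"dx":0,"dy":0,"dz":0,"twist":0}]' 0; python3 -c "
from plant import ctrl; print(ctrl.sign_off())"
```

```text
time: 9.95
eef_pos: [0.4335, 0.0903, 0.2874]
tcp_rot: [0.083, 0.997, 0.0, 0.0]
contact_force: [0.0, 0.3, 0.2]
opening: 0.002
finger_force: 0.0
the job is handed in; nothing more can be done
None
```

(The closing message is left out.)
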